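# Press an end cover home with a ratchet bar clamp

## Robot

A 6-joint arm with a two-finger parallel gripper is mounted at the origin on the work surface. World frame = base frame: x ahead of the robot, y to its left, z up, the work surface at z = 0. Lengths are in m, angles in degrees, forces in N, time in s.
With the tool pointing down it reaches from about 0.4 to 0.825 m from the base axis. Payload 7 kg.
Tool frame: the origin (TCP) lies at the centre of the arm's flange, where the gripper is bolted on; the fingertips stand 178 mm ahead of it and the grasp point (between the pads) lies 159 mm ahead of it (r.tips_ahead is the z of the fingertips in the tool frame, in m); z points along the fingers, y is the line along which they close (so a half turn about z gives the same grasp; the last joint's range is limited). The gripper opens to 88 mm and grips with 3 to 60 N. Pads are 19 mm wide; open, the fingers measure 130 mm over their backs; the gripper's body (78 mm by 193 mm) begins 47 mm behind the grasp point.
Start: joints at [79.704, 20.546, 0.682, 0, -70.136, -16.507], TCP at [0.304, 0.602, 0.405] pointing down, gripper open.
Joint ranges: [-176.03, 176.03], [-82.01, 121.73], [-58.28, 71.71], [-173.87, 95.51], [-174.79, -0.11], [-173.66, 173.66]. Speed limits (degrees/s): [136.94, 136.94, 172.46, 180, 180, 180].

## Interface

Orientations are given as [roll, pitch, yaw] about the fixed x, y, z axes, in that order (R = Rz(yaw) Ry(pitch) Rx(roll)).
In Python, from plant import r gives the robot as it stands. The module is installed in compiled form; this text tells all that it offers.
- The arm moves only by the shell command python3 -m pendant 'ROWS' [FORCE]. ROWS is JSON, a list that holds one entry, the list of rows, each a list of 7 numbers: the shift along the tool's x, y, z in m, then the turn, a rotation vector about the tool's x, y, z in degrees, then the gripper command: -1 is shut, 1 is fully open, values between are in proportion. A call has 1 to 5 rows; each row is the pose to reach, as a shift and turn from the pose commanded when the call began, along the tool's axes at that moment; what a row does not reach only later rows make up. A row lasts 1/10 s, in which the tool goes at most 50 mm and 8.59 degrees, less where a joint would pass 70% of its speed; a pose out of reach is approached as far as the arm can. A call with a gripper value outside its range is refused whole. The fingers move at their own pace and stop on an object; FORCE is the grip in N (left out, the last holds). Time passes only in rows, so rows that repeat a pose let the fingers close. It gives the time, the measured TCP pose, the force, the opening and the grip force at its end, in the units of the state.
- r.get_state(): the state, without advancing time (a new reading comes with each control period).
- r.capture(name): name is "scene" or "top" or "wrist"; returns the picture (384x512x3 uint8, red, green, blue); there is no depth.
- r.camera_params(name): a dict with "fx", "fy", "cx", "cy" (pixels), "R" (3x3) and "t" (3): a world point X has camera coordinates R X + t. Camera axes: x right, y down, z forward; pixel columns grow to the right and rows downward; lengths in m; the calibration is good to about 2 mm. A picture is of the moment at which its call begins: read the wrist's pose just before it. camera_params takes no time and is no camera call; for the wrist camera it gives the pose at the moment of the call.
- r.close_job(): hands the job in; it is judged then, once.
The state is a dict: "time_s": time; "joints": joint angles; "qd": joint speeds; "joint_torque": joint torques, N m; "tcp_pos": TCP position; "eef_rot": TCP orientation; "contact_force": force on the tool from outside, world axes, zero at the start; "moment": the same for the moment, N m; "gripper_width": finger opening in m; "gripper_force": force on a finger pad.
Only numpy, scipy, OpenCV 4.12 (cv2) and the standard library are available. Lean on these libraries where they do the work, as an engineer would, in place of code of your own. Each camera call takes 0.05 s, during which the arm holds its last target. There are 200 camera calls.

## Task

Use the bench-mounted bar clamp to press the grey end cover fully home into the aluminium box: pump the trigger until you feel the cover bottom, and stop there without bearing down harder. Then hold the release lever down gently and slide the jaw all the way back, leaving the box standing on the clamp's base plate and the other things on the bench where they are.

Things in the scene. Friction and masses are not known exactly. Their poses are not given: they have to be found in the camera images.
- clamp: ratchet bar clamp on an aluminium base plate (356 x 74 x 8 mm, x -188 to +168) bolted to the bench. Origin on the bench under the bar; x level along the bar towards the fixed jaw, z up. Steel toothed bar 8 mm wide, 78 to 98 mm up, on posts 106 mm tall at x -174 and +151. Jaws hang below the bar, the handle stands above it
- fixed_face (a point): middle of the fixed jaw's rubber pad face (36 x 34 mm), 130 mm along the clamp's x, 29 mm above the bench; it looks along -x
- jaw (a joint): slide of the clamp's sliding body (handle, trigger, release lever, movable jaw) along the bar: m forward from its rear stop (0 = all the way back, most 0.095). Drags with about 4 N. With the release lever up the ratchet lets it go forward (clamp's +x) but catches it going back, at teeth 6 mm apart
- trigger (a joint): trigger swing, rad: 0 = rest, 0.32 = fully pulled against its end stop; 2 to 3 N return spring. Hinged 70 mm above the bench. A pull takes up free play to the next tooth, then drives the sliding body forward 0.3 mm per mm; full pulls gain 6 mm each. Push it with shut fingers: F newtons on it alone press the jaw forward with about 1.6 F; squeezed against the handle, about 3 F
- trigger_tip (a point): middle of the trigger's front face, where a finger pulls, 163 mm above the bench. The black finger piece is 10 mm thick, 20 mm wide, and reaches from 124 to 180 mm above the bench; pull it towards the handle, along the clamp's -x. This point moves with the trigger
- grip (a point): middle of the upright pistol handle, 160 mm above the bench. Handle 24 mm deep along the bar, 22 mm wide, top at 181 mm. Trigger front to handle back is 64 mm at rest
- tab: steel thumb tab of the release lever, in front of the nose: 36 mm long, 24 mm wide, 5 mm thick. Origin: middle of its rear edge on its top face, 121 mm above the bench; x forward as the clamp's. The lever bends above 40 N
- release (a joint): release lever swing, rad: 0 to 0.135 = up (it rides on the teeth), 0.28 = down on a hard stop. Pressing the tab down lowers its middle up to 13 mm against a light spring (1 to 3 N), then goes solid. Below 0.2 the ratchet still catches, from 0.24 it is free. It springs up when let go, so keep it down while the sliding body is pushed back
- nose (a point): middle of the front face of the nose, a black bridge 33 mm wide on the sliding body just behind the tab, from 130 to 148 mm above the bench. By this face the sliding body can be pushed back (clamp's -x) while the tab is held down
- pad: rubber pad of the movable jaw, face 36 x 34 mm, 8 mm thick. Origin: middle of its face, which looks along the clamp's +x at the end cover
- housing: aluminium driver box, 70 x 54 x 40 mm, 0.3 kg, loose on the base plate between the jaws, its plain end a few mm or less from the fixed pad. Origin: centre of its underside (8 mm above the bench); x along its length, about as the clamp's. Carries the end cover. Box and cover crack above 40 N between the jaws
- cover (a joint): how far the grey press-fit end cover (flange 50 x 34 x 5 mm, at the box's -x end) has gone into the box, m: 0 = 9 mm proud, 0.009 = fully home, flange on the box's end. It drags with about 9 N going in: a push of 8 to 16 N on the trigger moves it (6 to 12 N while the jaw runs free); once home the trigger goes solid, somewhere within its stroke
- driver: screwdriver with black handle lying on the bench: bystander
- solvent: white bottle, 52 mm across, 120 mm tall: bystander
- flux: small round jar, 44 mm across, 32 mm tall: bystander
- parts_tray: grey compartment tray, 100 x 140 x 22 mm: bystander
Not all that is in view belongs to the job. What is shaped like the housing but orange is not meant.

How it is judged (in metres and radians):
On the way, in this order (a step that is already met when the one before it is completed fails the run):
1. the trigger is pulled and the jaw presses the cover home (value of joint cover above 0.0075 m and value of joint trigger above 0.015 rad and contact force between pad and housing above 6 N), for 0.1 s.
2. the release lever is held down (value of joint release above 0.2 rad), for 0.2 s.
At the end, for the whole second after the job is handed in: The cover is home (within 1.5 mm), the jaw is back within 6 mm of its rear stop, lever and trigger have sprung back, and the box stands at rest on the base plate by the fixed jaw (value of joint cover above 0.0075 m and value of joint jaw below 0.006 m and value of joint release below 0.16 rad and value of joint trigger below 0.03 rad and angle between housing's own z axis and vertical below 0.05 rad and z of housing in the frame of clamp below 0.011 m and x of housing in the frame of clamp above 0.07 m and linear speed of housing below 0.01 m/s and velocity of joint jaw below 0.01 m/s); the robot touches nothing.
It fails at once if the box or cover is cracked: more than 40 N between jaw pad and cover (contact force between pad and housing above 40 N).
It fails at once if the release lever is bent: more than 40 N on its tab (contact force between the fingers and tab above 40 N).
It fails at once if a bystander (screwdriver, bottle, jar, tray) is moved by more than 30 mm (distance of any of driver, solvent, flux, parts_tray from where it was at the start of the episode above 0.03 m).
It also fails if it takes over 67 s, if anything falls off the work surface, if the arm or the gripper's body presses on something with over 40 N, if the wrist force passes 120 N, or if a joint passes its speed limit or range.

## Working session

There is one attempt and no reset: what is moved stays moved. The work goes in short steps, Python scripts to look and compute and a shell command to move; the robot and the scene stay as the last step left them, time stands still between calls to the robot, and variables do not carry over. Pictures are saved under pics/ and viewed, at most 10 in all, crops included, and the job is handed in when it is done.

```bash
mkdir -p pics; python3 - <<'E'
from plant import r
import cv2,numpy as np
s=r.get_state();print(s)
for n in("scene","top"):
    im=r.capture(n);cv2.imwrite(f"pics/{n}0.png",im[:,:,::-1]);p=r.camera_params(n);print(n,{k:np.round(v,4).tolist() for k,v in p.items()})
a=cv2.imread("pics/scene0.png");b=cv2.imread("pics/top0.png")
E
```

```text
{'time_s': 0.0, 'joints': array([ 7.97042219e+01,  2.05903312e+01,  6.32804744e-01, -1.78151578e-02,
       -7.01376666e+01, -1.65074916e+01]), 'qd': array([-0.00540035, -0.08860043, -0.09364035, -0.00419932,  0.00887253,
       -0.04177583]), 'joint_torque': array([ 1.89504637e-03, -5.82719493e+01,  2.93047714e+01,  6.99716493e+00,
        7.00741162e-03, -1.53486058e-04]), 'tcp_pos': array([0.30428856, 0.60229185, 0.4037348 ]), 'eef_rot': array([ 1.79903972e+02, -1.09933910e-02, -2.68093272e+01]), 'contact_force': array([-0.69681239,  0.11345246,  0.20266763]), 'moment': array([ 0.01200512, -0.00901881,  0.07324513]), 'gripper_force': 0.0, 'gripper_width': 0.0875250177036211}
scene {'fx': 417.4956, 'fy': 417.4956, 'cx': 255.5544, 'cy': 187.6659, 'R': [[-0.2278, 0.9736, -0.0147], [0.737, 0.1625, -0.6561], [-0.6364, -0.1603, -0.7545]], 't': [0.1138, -0.2918, 1.5896]}
top {'fx': 374.7778, 'fy': 374.7778, 'cx': 256.6803, 'cy': 190.9397, 'R': [[0.0421, -0.9991, -0.0019], [-0.9783, -0.0408, -0.203], [0.2027, 0.0104, -0.9792]], 't': [0.0045, 0.5018, 1.3065]}
```

View pics/scene0.png

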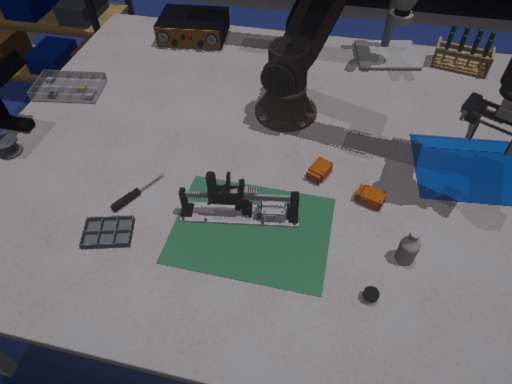

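View pics/top0.png

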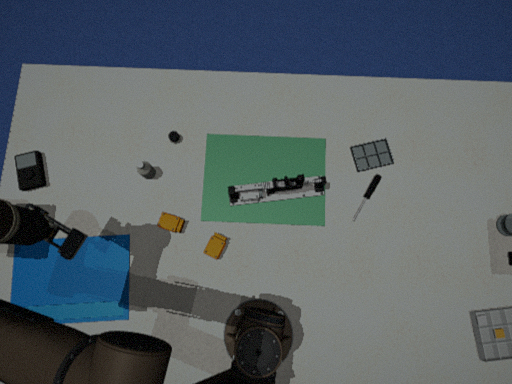

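The scene view shows the clamp at (240,205), with its handle at about (212,185) and its fixed post on the right at (294,207). The silver box is at (272,210). The orange decoys are at (320,170) and (371,196). The bystanders are the driver (135,192), tray (108,232), solvent (407,250) and flux (371,294). Of the box-shaped things, only the silver one between the jaws fits the description, so I'll check it in a close crop.

```bash
python3 - <<'E'
import cv2,numpy as np
a=cv2.imread("pics/scene0.png")[160:235,165:315];b=cv2.imread("pics/top0.png")[160:220,215:340]
a=cv2.resize(a,(800,400),interpolation=cv2.INTER_CUBIC)
b=cv2.resize(b,(800,384),interpolation=cv2.INTER_CUBIC)
c=np.vstack([a,b]);c=cv2.resize(c,(612,600));cv2.imwrite("pics/c0.png",np.clip(c*1.5,0,255).astype('uint8'))
E
```

```text
(no output)
```

View pics/c0.png

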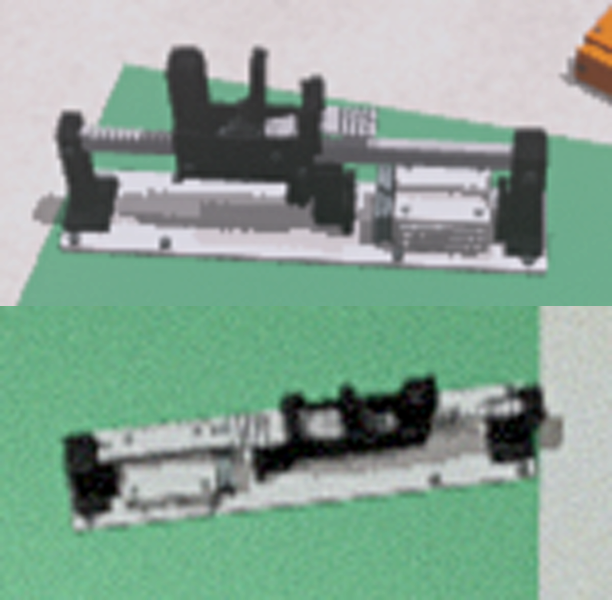

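The silver box with its cover proud (scene about (272,210)) sits between the pad and the fixed jaw on the right. From left to right come handle, trigger, nose and tab, so clamp +x is roughly world +y. Next I'll fit the clamp pose from the plate corners.

```bash
cat > h.py <<'E'
import numpy as np
from scipy.optimize import least_squares
from plant import r
def proj(p,X):
    c=np.asarray(X)@np.array(p["R"]).T+np.array(p["t"]); return np.stack([p["fx"]*c[:,0]/c[:,2]+p["cx"],p["fy"]*c[:,1]/c[:,2]+p["cy"]],1)
def cw(q,P):
    P=np.asarray(P,float);c,s=np.cos(q[2]),np.sin(q[2])
    return np.stack([q[0]+c*P[:,0]-s*P[:,1],q[1]+s*P[:,0]+c*P[:,1],P[:,2]],1)
E
python3 - <<'E'
from h import *
ps,pt=r.camera_params("scene"),r.camera_params("top")
P=[[-.188,-.037,.008],[.168,-.037,.008]]
S=[[180.2,220],[298.6,225.7]];T=[[324.3,195.1],[230.3,205.1]]
f=lambda q:np.r_[(proj(ps,cw(q,P))-S).ravel(),(proj(pt,cw(q,P))-T).ravel()]
o=least_squares(f,[.6,0,1.5]);q=o.x;print(q,np.degrees(q[2]),o.fun)
# jaw features in scene: along bar
for n,px,z,y in(("handle mid top",(165+186/4.08,160+50/4.08),.181,0),("trigger top",(165+258/4.08,160+50/4.08),.18,0),("nose top",(165+313/4.08,160+80/4.08),.148,0),("tab front",(165+376/4.08,160+122/4.08),.121,0)):
    g=least_squares(lambda x:(proj(ps,cw(q,[[x[0],x[1],z]]))-[px]).ravel(),[0,0]).x;print(n,g)
E
```

```text
[ 0.47849801 -0.04230974  1.72449713] 98.80640752817685 [  0.98380568 -10.17616843  -0.29650548  -9.81601971  -1.1299237
 -10.24383535  -1.53867446  -9.83913491]
handle mid top [-0.08092525 -0.03546289]
trigger top [-0.03305817 -0.03153508]
nose top [ 0.00217012 -0.02739049]
tab front [ 0.04582572 -0.03921881]
```

```bash
python3 - <<'E'
from h import *
ps,pt=r.camera_params("scene"),r.camera_params("top")
P=np.array([[-.188,-.037,.008],[.168,-.037,.008]]);P2=P*[1,-1,1]
S=[[180.2,220],[298.6,225.7]];T=[[324.3,195.1],[230.3,205.1]]
f=lambda q:np.r_[(proj(ps,cw(q,P))-S).ravel(),(proj(pt,cw(q,P2))-T).ravel()]
o=least_squares(f,[.6,0,1.5]);q=o.x;print(q,np.degrees(q[2]),o.fun)
for n,px,z,y in(("handle mid top",(165+186/4.08,160+50/4.08),.181,0),("trigger top",(165+258/4.08,160+50/4.08),.18,0),("nose top",(165+313/4.08,160+80/4.08),.148,0),("tab front",(165+376/4.08,160+122/4.08),.121,0)):
    g=least_squares(lambda x:(proj(ps,cw(q,[[x[0],x[1],z]]))-[px]).ravel(),[0,0]).x;print(n,g)
s=r.get_state();pw=r.camera_params("wrist");print(proj(pw,cw(q,[[-.07,0,.16],[0,0,.1],[.15,0,.1],[-.174,0,.1]])))
from scipy.spatial.transform import Rotation as Ro
R=Ro.from_euler('xyz',s['eef_rot'],degrees=True).as_matrix();print(np.round(R,3))
# camera in tool frame
C=-pw['R'].T@pw['t'];print('cam in tool',R.T@(C-s['tcp_pos']),np.round(pw['R']@R,3))
E
```

```text
[ 0.51407396 -0.03529051  1.72666511] 98.93062367494045 [-0.85558283 -0.50135562  0.12703993 -0.06469023 -0.03062942 -0.49674488
 -0.92692315  0.22016428]
handle mid top [-0.08241333  0.00094696]
trigger top [-0.03453784  0.00477099]
nose top [0.00069936 0.00883919]
tab front [ 0.04432921 -0.00308374]
[[ 1923.23031854 -1332.29354951]
 [ 1077.15211638  -614.68761883]
 [  778.59610108  -375.29997368]
 [ 1578.87399022 -1016.97734586]]
[[ 0.893 -0.451 -0.001]
 [-0.451 -0.893 -0.001]
 [ 0.     0.001 -1.   ]]
cam in tool [8.03338301e-02 7.36316536e-05 1.94686705e-02] [[-0.001  1.    -0.   ]
 [-0.955 -0.001 -0.297]
 [-0.297 -0.     0.955]]
```

```bash
python3 -m pendant '[[[0.04,0.04,0,0,0,8,1],[0.08,0.07,0,0,0,16,1],[0.11,0.1,0,0,0,24,1],[0.14,0.13,0,0,0,32,1],[0.17,0.17,-0.005,0,0,40,1]]]'
cat >> h.py <<'E'
from scipy.spatial.transform import Rotation as Ro
Q=[0.51407,-0.03529,1.72667]
def togo(tip,q=Q,yaw=None):
    "shift/turn in tool axes to put the fingertips at clamp-frame point, tool down with tool x = clamp -x"
    s=r.get_state();R=Ro.from_euler('xyz',s['eef_rot'],degrees=True)
    Rt=Ro.from_euler('xyz',[180,0,np.degrees(q[2])-180 if yaw is None else yaw],degrees=True)
    t=cw(q,[tip])[0]+[0,0,r.tips_ahead]
    print('t',round(s['time_s'],2),'shift',np.round(R.inv().apply(t-s['tcp_pos']),4),'turn',np.round((R.inv()*Rt).as_rotvec(degrees=True),2))
E
python3 -c "
from h import *
togo([0,0,.24])"
```

```text
time_s: 0.6
tcp_pos: [0.3798, 0.3728, 0.4087]
eef_rot: [179.9, -0.1, -67.1]
contact_force: [1.5, -0.8, 0.4]
gripper_width: 0.0873
gripper_force: 0.0
t 0.6 shift [ 0.4282  0.0348 -0.009 ] turn [ 0.07 -0.07 13.93]
```

```bash
python3 -m pendant '[[[0.05,0.004,0,0,0,4,-1],[0.1,0.008,0,0,0,8,-1],[0.15,0.012,0,0,0,11,-1],[0.2,0.016,0,0,0,14,-1],[0.25,0.02,0,0,0,14,-1]]]' && python3 -m pendant '[[[0.05,-0.015,0,0,0,0,-1],[0.1,-0.02,-0.005,0,0,0,-1],[0.14,-0.025,-0.01,0,0,0,-1],[0.17,-0.028,-0.01,0,0,0,-1],[0.17,-0.028,-0.01,0,0,0,-1]]]'
python3 - <<'E'
from h import *
import cv2
togo([0,0,.24])
p=r.camera_params("wrist");im=r.capture("wrist");cv2.imwrite("pics/w1.png",cv2.resize(im,None,fx=1.5,fy=1.5,interpolation=cv2.INTER_CUBIC)[:,:,::-1])
np.savez("w1.npz",**p);print(p['fx'],p['cx'],p['cy'])
print(1.5*proj(p,cw(Q,[[-.082,0,.181],[-.03,0,.18],[.01,0,.148],[.008,0,.121],[.044,0,.121],[.168,-.037,.008],[.168,.037,.008],[-.188,.037,.008]])))
E
```

```text
time_s: 1.1
tcp_pos: [0.4592, 0.1354, 0.4097]
eef_rot: [-180.0, 0.0, -80.9]
contact_force: [2.0, 0.3, 0.1]
gripper_width: 0.0535
gripper_force: 0.0
time_s: 1.6
tcp_pos: [0.5144, -0.0289, 0.4192]
eef_rot: [179.9, -0.0, -81.0]
contact_force: [0.1, 1.0, -0.6]
gripper_width: 0.0132
gripper_force: 0.0
t 1.6 shift [0.0063 0.0013 0.0011] turn [ 0.06 -0.02  0.05]
268.45845183531384 255.75622869490434 186.28879552556438
[[385.08645517 138.52554628]
 [384.99057244 238.00101504]
 [384.74593196 288.13400894]
 [384.6216974  273.6181508 ]
 [384.59293552 319.75645165]
 [350.82031595 383.25373652]
 [417.61882216 383.2193362 ]
 [428.12792899  13.28445381]]
```

View pics/w1.png

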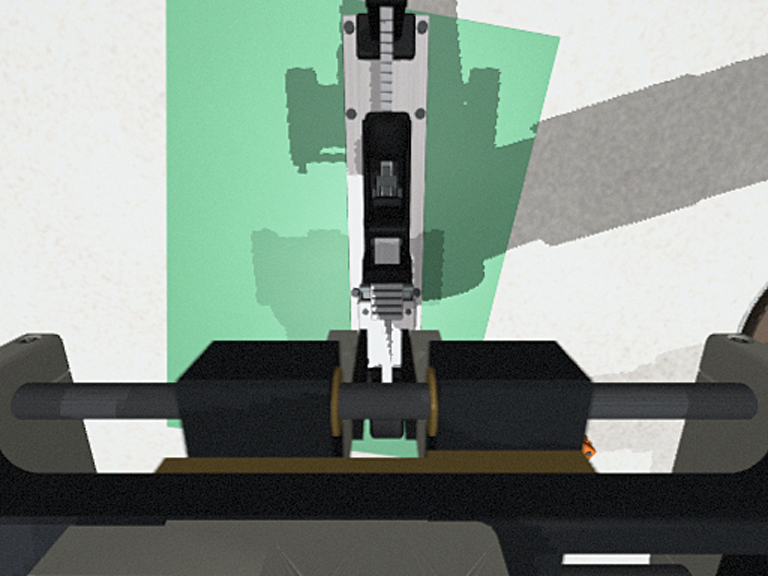

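The wrist view agrees with the fit: the plate is centred at column 386 (predicted 385) and the tab's front edge is at row 320 (predicted 320). The nose's front face, at row 283, puts it at clamp x of about 0.007. I'll lower the shut fingers in front of the trigger, above the nose.

```bash
python3 -m pendant '[[[0.01,0.001,0.03,0,0,0,-1],[0.01,0.001,0.06,0,0,0,-1],[0.01,0.001,0.083,0,0,0,-1],[0.01,0.001,0.084,0,0,0,-1],[0.01,0.001,0.084,0,0,0,-1]]]'
python3 - <<'E'
from h import *
import cv2
togo([-.02,0,.155])
p=r.camera_params("wrist");im=r.capture("wrist")[0:300,130:380];cv2.imwrite("pics/w2.png",cv2.resize(np.clip(im*1.6,0,255).astype('uint8'),None,fx=2,fy=2,interpolation=cv2.INTER_CUBIC)[:,:,::-1])
print(2*(proj(p,cw(Q,[[-.07,0,.181],[-.03,0,.18],[.007,0,.148],[.044,0,.121]]))-[130,0]))
E
```

```text
time_s: 2.15
tcp_pos: [0.5148, -0.0353, 0.3359]
eef_rot: [180.0, -0.0, -80.7]
contact_force: [-0.6, 0.3, 1.0]
gripper_width: 0.0004
gripper_force: 0.0
t 2.15 shift [0.0199 0.0008 0.0028] turn [ 0.04 -0.02  0.33]
[[253.76835357 251.22852667]
 [252.84677448 401.89461806]
 [251.98557871 469.53873018]
 [251.44203705 519.13505382]]
```

View pics/w2.png

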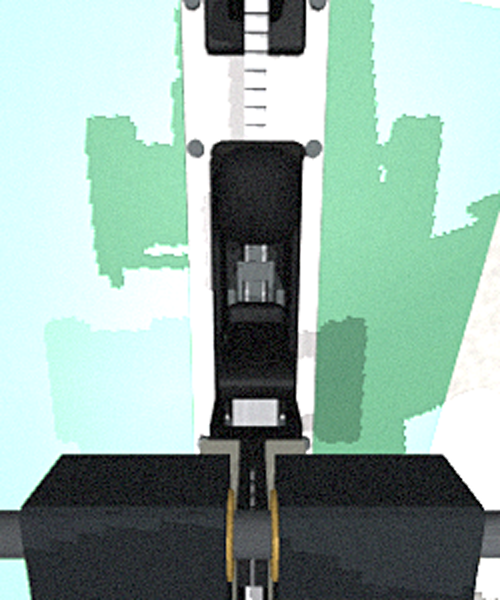

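The trigger's front top edge is at about row 390 and the fingers start at about row 440, so there is a gap of roughly 10–15 mm. The path is clear, so I'll push along tool +x (clamp -x). The pushing reaction will show up as world +y force.

```bash
python3 -m pendant '[[[0.003,0.001,0.0025,0,0,0.3,-1],[0.006,0.001,0.0025,0,0,0.3,-1],[0.009,0.001,0.0025,0,0,0.3,-1],[0.012,0.001,0.0025,0,0,0.3,-1],[0.014,0.001,0.0025,0,0,0.3,-1]]]'
python3 -m pendant '[[[0.002,0,0,0,0,0,-1],[0.004,0,0,0,0,0,-1],[0.006,0,0,0,0,0,-1],[0.006,0,0,0,0,0,-1]]]'
python3 -m pendant '[[[0.002,0,0,0,0,0,-1],[0.004,0,0,0,0,0,-1],[0.006,0,0,0,0,0,-1],[0.006,0,0,0,0,0,-1]]]'
```

```text
time_s: 2.7
tcp_pos: [0.516, -0.0504, 0.3334]
eef_rot: [-180.0, 0.0, -81.1]
contact_force: [-0.1, -0.4, -0.1]
gripper_width: 0.0004
gripper_force: 0.0
time_s: 3.1
tcp_pos: [0.5169, -0.056, 0.3331]
eef_rot: [-180.0, 0.0, -81.1]
contact_force: [-1.0, -0.2, 0.9]
gripper_width: 0.0003
gripper_force: 0.7
time_s: 3.5
tcp_pos: [0.5179, -0.0617, 0.3334]
eef_rot: [-180.0, 0.0, -81.1]
contact_force: [-1.4, 3.8, 3.8]
gripper_width: 0.0009
gripper_force: 2.3
```

```bash
for i in 1 2 3; do python3 -m pendant '[[[0.002,0,0,0,0,0,-1],[0.004,0,0,0,0,0,-1],[0.006,0,0,0,0,0,-1],[0.006,0,0,0,0,0,-1]]]' | egrep 'tcp|contact'; done
```

```text
tcp_pos: [0.5189, -0.0675, 0.3335]
contact_force: [-1.7, 6.0, 5.1]
tcp_pos: [0.5198, -0.0735, 0.3333]
contact_force: [-0.8, 4.9, 4.2]
tcp_pos: [0.5205, -0.078, 0.3329]
contact_force: [-2.6, 17.5, 3.1]
```

The force rises at about 22 mm of finger travel. With the body moved 6 mm forward, that matches the trigger's end stop. I'll retract and look.

```bash
python3 -m pendant '[[[-0.012,0,0,0,0,0,-1],[-0.024,0,0,0,0,0,-1],[-0.034,0,0,0,0,0,-1],[-0.034,0,0,0,0,0,-1]]]' | egrep 'time|tcp|contact'
python3 - <<'E'
from h import *
import cv2
im=r.capture("scene");a=cv2.imread("pics/scene0.png")
b=im[:,:,::-1].copy();cv2.imwrite("pics/scene1.png",b)
f=lambda x:cv2.resize(np.clip(x[185:230,200:310]*1.6,0,255).astype('uint8'),(704,288),interpolation=cv2.INTER_CUBIC)
cv2.imwrite("pics/c1.png",np.vstack([f(a),f(b)]))
E
```

```text
time_s: 5.1
tcp_pos: [0.515, -0.0451, 0.333]
contact_force: [0.1, 0.7, -0.6]
```

View pics/c1.png

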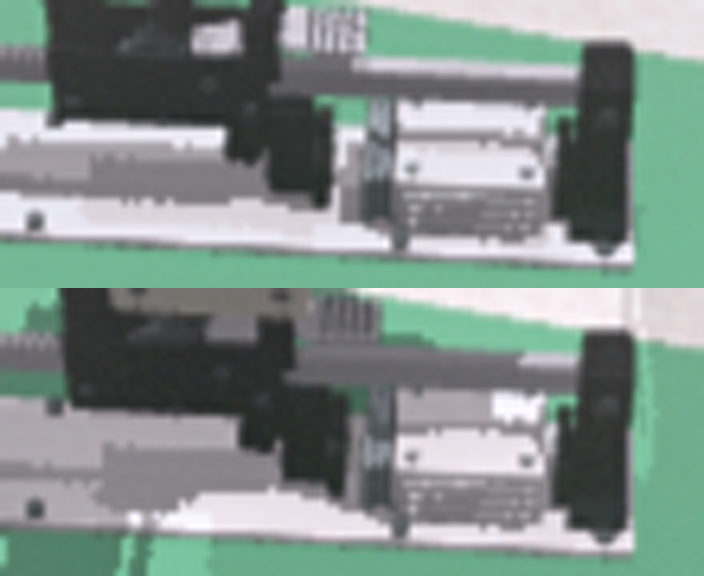

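The jaw advanced about 2.2 px (6 mm), and the pad is now close to the cover (pad about column 350, flange about 362 in the crop). Next is the second pull.

```bash
python3 -m pendant '[[[0.004,0,0,0,0,0,-1],[0.008,0,0,0,0,0,-1],[0.012,0,0,0,0,0,-1],[0.015,0,0,0,0,0,-1],[0.015,0,0,0,0,0,-1]]]' | egrep 'tcp|contact'
python3 -m pendant '[[[0.002,0,0,0,0,0,-1],[0.004,0,0,0,0,0,-1],[0.005,0,0,0,0,0,-1],[0.005,0,0,0,0,0,-1]]]' | egrep 'tcp|contact'
python3 -m pendant '[[[0.002,0,0,0,0,0,-1],[0.004,0,0,0,0,0,-1],[0.004,0,0,0,0,0,-1]]]' | egrep 'tcp|contact'
python3 -m pendant '[[[0.002,0,0,0,0,0,-1],[0.003,0,0,0,0,0,-1],[0.003,0,0,0,0,0,-1]]]' | egrep 'tcp|contact'
```

```text
tcp_pos: [0.5178, -0.0612, 0.3335]
contact_force: [-2.0, 5.8, 3.7]
tcp_pos: [0.5186, -0.066, 0.3334]
contact_force: [-1.2, 4.6, 4.2]
tcp_pos: [0.5192, -0.0698, 0.333]
contact_force: [-1.2, 6.2, 1.6]
tcp_pos: [0.5195, -0.0718, 0.3328]
contact_force: [-2.8, 13.9, 1.6]
```

The end stop again, 6 mm further forward, and the jaw is still running free. Third pull.

```bash
python3 -m pendant '[[[-0.012,0,0,0,0,0,-1],[-0.024,0,0,0,0,0,-1],[-0.034,0,0,0,0,0,-1],[-0.034,0,0,0,0,0,-1]]]' | egrep 'tcp|contact'
python3 -m pendant '[[[0.004,0,0,0,0,0,-1],[0.008,0,0,0,0,0,-1],[0.012,0,0,0,0,0,-1],[0.015,0,0,0,0,0,-1],[0.015,0,0,0,0,0,-1]]]' | egrep 'tcp|contact'
python3 -m pendant '[[[0.002,0,0,0,0,0,-1],[0.004,0,0,0,0,0,-1],[0.005,0,0,0,0,0,-1],[0.005,0,0,0,0,0,-1]]]' | egrep 'tcp|contact'
python3 -m pendant '[[[0.002,0,0,0,0,0,-1],[0.004,0,0,0,0,0,-1],[0.004,0,0,0,0,0,-1]]]' | egrep 'tcp|contact'
```

```text
tcp_pos: [0.514, -0.0383, 0.3331]
contact_force: [0.2, -0.0, -0.5]
tcp_pos: [0.5168, -0.0542, 0.3335]
contact_force: [-1.4, 4.3, 3.4]
tcp_pos: [0.5175, -0.059, 0.3335]
contact_force: [-1.6, 6.0, 4.6]
tcp_pos: [0.5181, -0.0629, 0.3332]
contact_force: [0.2, 5.6, 1.9]
```

```bash
python3 -m pendant '[[[0.002,0,0,0,0,0,-1],[0.003,0,0,0,0,0,-1],[0.003,0,0,0,0,0,-1]]]' | egrep 'tcp|contact'
python3 -m pendant '[[[-0.012,0,0,0,0,0,-1],[-0.024,0,0,0,0,0,-1],[-0.034,0,0,0,0,0,-1],[-0.034,0,0,0,0,0,-1]]]' | egrep 'tcp|contact'
python3 - <<'E'
from h import *
import cv2
im=r.capture("scene");b=im[:,:,::-1].copy();cv2.imwrite("pics/scene2.png",b)
a=cv2.imread("pics/scene1.png")
f=lambda x:cv2.resize(np.clip(x[185:230,200:310]*1.6,0,255).astype('uint8'),(704,288),interpolation=cv2.INTER_CUBIC)
cv2.imwrite("pics/c2.png",np.vstack([f(a),f(b)]))
E
```

```text
tcp_pos: [0.5185, -0.0654, 0.3329]
contact_force: [-1.3, 9.0, 0.7]
tcp_pos: [0.5129, -0.0312, 0.3331]
contact_force: [-0.1, -0.4, 0.4]
```

View pics/c2.png

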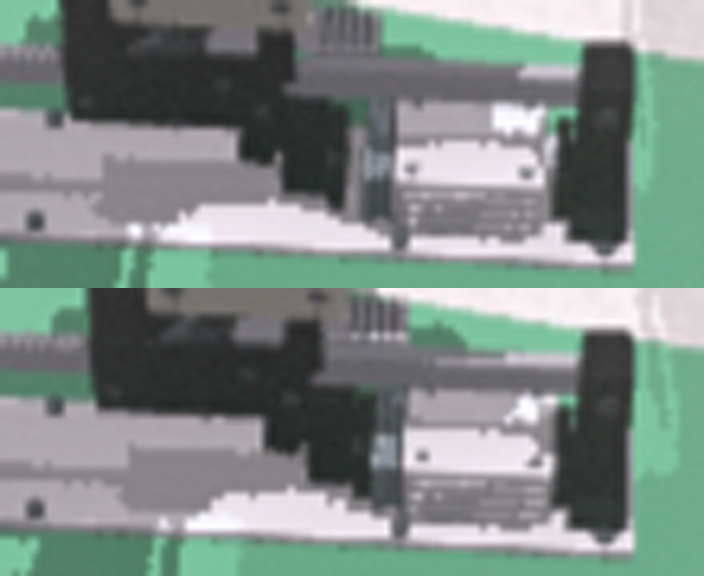

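The pad now touches the cover, and the box has slid to the fixed pad (its right edge is at about column 552, the jaw at about 556). From here the pulls press the cover in, so I'll step finely.

```bash
python3 -m pendant '[[[0.004,0,0,0,0,0,-1],[0.008,0,0,0,0,0,-1],[0.012,0,0,0,0,0,-1],[0.015,0,0,0,0,0,-1],[0.015,0,0,0,0,0,-1]]]' | egrep 'tcp|contact'
python3 -m pendant '[[[0.002,0,0,0,0,0,-1],[0.003,0,0,0,0,0,-1],[0.003,0,0,0,0,0,-1]]]' | egrep 'tcp|contact'
python3 -m pendant '[[[0.001,0,0,0,0,0,-1],[0.002,0,0,0,0,0,-1],[0.002,0,0,0,0,0,-1]]]' | egrep 'tcp|contact'
```

```text
tcp_pos: [0.5156, -0.047, 0.3334]
contact_force: [-2.5, 7.3, 4.3]
tcp_pos: [0.516, -0.0495, 0.3336]
contact_force: [-4.3, 9.3, 5.9]
tcp_pos: [0.5163, -0.0515, 0.3336]
contact_force: [-2.9, 10.4, 5.9]
```

```bash
python3 -m pendant '[[[0.001,0,0,0,0,0,-1],[0.002,0,0,0,0,0,-1],[0.002,0,0,0,0,0,-1]]]' | egrep 'tcp|contact'
python3 -m pendant '[[[0.001,0,0,0,0,0,-1],[0.002,0,0,0,0,0,-1],[0.002,0,0,0,0,0,-1]]]' | egrep 'tcp|contact'
python3 -m pendant '[[[0.001,0,0,0,0,0,-1],[0.002,0,0,0,0,0,-1],[0.002,0,0,0,0,0,-1]]]' | egrep 'tcp|contact'
```

```text
tcp_pos: [0.5166, -0.0535, 0.3335]
contact_force: [-2.0, 9.0, 5.7]
tcp_pos: [0.517, -0.0555, 0.3334]
contact_force: [-2.9, 9.8, 4.4]
tcp_pos: [0.5173, -0.0574, 0.3333]
contact_force: [-2.3, 8.8, 3.9]
```

```bash
python3 -m pendant '[[[0.001,0,0,0,0,0,-1],[0.002,0,0,0,0,0,-1],[0.002,0,0,0,0,0,-1]]]' | egrep 'tcp|contact'
python3 -m pendant '[[[0.001,0,0,0,0,0,-1],[0.001,0,0,0,0,0,-1]]]' | egrep 'time|tcp|contact'
```

```text
tcp_pos: [0.5175, -0.0592, 0.333]
contact_force: [-2.0, 11.1, 2.3]
time_s: 11.5
tcp_pos: [0.5176, -0.0599, 0.3329]
contact_force: [-2.2, 12.4, 2.0]
```

```bash
python3 -m pendant '[[[0.001,0,0,0,0,0,-1],[0.001,0,0,0,0,0,-1]]]' | egrep 'time|tcp|contact'
python3 -m pendant '[[[-0.012,0,0,0,0,0,-1],[-0.024,0,0,0,0,0,-1],[-0.035,0,0,0,0,0,-1],[-0.035,0,0,0,0,0,-1]]]' | egrep 'tcp|contact'
python3 -m pendant '[[[0.004,0,0,0,0,0,-1],[0.008,0,0,0,0,0,-1],[0.011,0,0,0,0,0,-1],[0.013,0,0,0,0,0,-1],[0.013,0,0,0,0,0,-1]]]' | egrep 'tcp|contact'
python3 -m pendant '[[[0.001,0,0,0,0,0,-1],[0.002,0,0,0,0,0,-1],[0.002,0,0,0,0,0,-1]]]' | egrep 'tcp|contact'
```

```text
time_s: 11.7
tcp_pos: [0.5177, -0.0604, 0.3329]
contact_force: [-3.6, 16.7, 3.0]
tcp_pos: [0.5121, -0.0264, 0.3331]
contact_force: [-0.6, -0.6, -0.5]
tcp_pos: [0.5145, -0.0401, 0.3334]
contact_force: [-1.9, 7.3, 4.3]
tcp_pos: [0.5147, -0.0417, 0.3335]
contact_force: [-4.1, 8.7, 6.4]
```

```bash
python3 -m pendant '[[[0.001,0,0,0,0,0,-1],[0.001,0,0,0,0,0,-1]]]' | egrep 'tcp|contact'
python3 -m pendant '[[[0.001,0,0,0,0,0,-1],[0.001,0,0,0,0,0,-1]]]' | egrep 'tcp|contact'
python3 -m pendant '[[[0.001,0,0,0,0,0,-1],[0.001,0,0,0,0,0,-1]]]' | egrep 'tcp|contact'
```

```text
tcp_pos: [0.5149, -0.0426, 0.3336]
contact_force: [-3.4, 10.1, 6.2]
tcp_pos: [0.515, -0.0436, 0.3336]
contact_force: [-3.7, 9.3, 7.5]
tcp_pos: [0.5152, -0.0446, 0.3337]
contact_force: [-4.3, 10.0, 8.0]
```

```bash
python3 -m pendant '[[[0.001,0,0,0,0,0,-1],[0.001,0,0,0,0,0,-1]]]' | egrep 'tcp|contact'
python3 -m pendant '[[[0.001,0,0,0,0,0,-1],[0.001,0,0,0,0,0,-1]]]' | egrep 'tcp|contact'
```

```text
tcp_pos: [0.5154, -0.0456, 0.3336]
contact_force: [-3.3, 10.0, 7.3]
tcp_pos: [0.5155, -0.0466, 0.3336]
contact_force: [-3.5, 9.6, 6.8]
```

```bash
python3 -m pendant '[[[0.001,0,0,0,0,0,-1],[0.001,0,0,0,0,0,-1]]]' | egrep 'tcp|contact'
python3 -m pendant '[[[0.001,0,0,0,0,0,-1],[0.001,0,0,0,0,0,-1]]]' | egrep 'tcp|contact'
```

```text
tcp_pos: [0.5157, -0.0474, 0.3336]
contact_force: [-4.7, 9.4, 6.6]
tcp_pos: [0.5158, -0.0482, 0.3336]
contact_force: [-4.5, 12.3, 6.6]
```

```bash
python3 -m pendant '[[[0.001,0,0,0,0,0,-1],[0.001,0,0,0,0,0,-1]]]' | egrep 'tcp|contact'
python3 -m pendant '[[[0.001,0,0,0,0,0,-1],[0.001,0,0,0,0,0,-1]]]' | egrep 'time|tcp|contact'
```

```text
tcp_pos: [0.5159, -0.049, 0.3336]
contact_force: [-4.7, 13.7, 7.9]
time_s: 14.7
tcp_pos: [0.516, -0.0497, 0.3336]
contact_force: [-5.7, 17.0, 8.0]
```

The force climbs from 10 to 17 N at y = -0.0497, about 4 mm before the end stop, so the cover has bottomed. I'll hold briefly and check that the gap is closed.

```bash
python3 -m pendant '[[[0,0,0,0,0,0,-1],[0,0,0,0,0,0,-1]]]' | egrep 'tcp|contact'
python3 - <<'E'
from h import *
import cv2
im=r.capture("scene");b=im[:,:,::-1].copy();cv2.imwrite("pics/scene3.png",b)
a=cv2.imread("pics/scene2.png")
f=lambda x:cv2.resize(np.clip(x[185:230,230:310]*1.6,0,255).astype('uint8'),(528,297),interpolation=cv2.INTER_CUBIC)
cv2.imwrite("pics/c3.png",np.vstack([f(a),f(b)]))
E
```

```text
tcp_pos: [0.516, -0.0496, 0.3335]
contact_force: [-5.5, 15.9, 7.4]
```

View pics/c3.png

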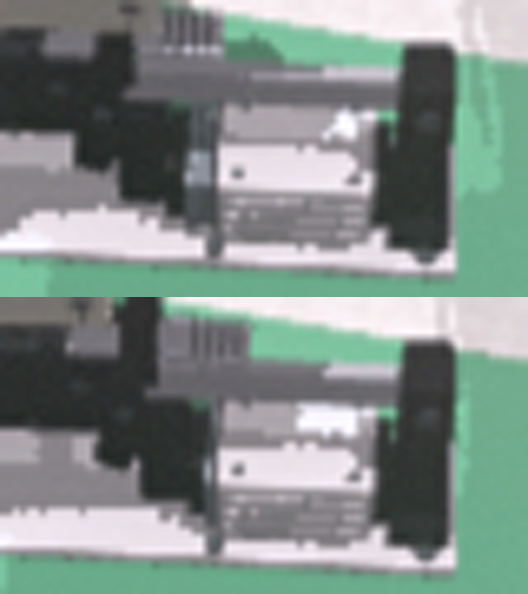

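The gap is gone: the dark band has shrunk to the flange at about column 210 in the lower crop, and the box is against the fixed jaw. The cover is home, so I'll let go of the trigger, rise and look at the tab.

```bash
python3 -m pendant '[[[-0.01,0,0,0,0,0,-1],[-0.02,0,0,0,0,0,-1],[-0.03,0,-0.01,0,0,0,-1],[-0.05,0,-0.05,0,0,0,-1],[-0.075,0,-0.06,0,0,0,-1]]]' | egrep 'tcp|contact'
python3 -m pendant '[[[-0.02,0,0,0,0,0,-1],[-0.02,0,0,0,0,0,-1]]]' | egrep 'tcp|contact'
python3 - <<'E'
from h import *
import cv2
togo([.047,0,.13])
p=r.camera_params("wrist");im=r.capture("wrist")[60:260,156:356];cv2.imwrite("pics/w3.png",cv2.resize(np.clip(im*1.7,0,255).astype('uint8'),None,fx=3,fy=3,interpolation=cv2.INTER_CUBIC)[:,:,::-1])
for j in (.024,.028): print(3*(proj(p,cw(Q,[[.007+j,0,.148],[.008+j,0,.121],[.044+j,-.012,.121],[.044+j,.012,.121],[-.03+j,0,.18]]))-[156,60]))
E
```

```text
tcp_pos: [0.5053, 0.0235, 0.3972]
contact_force: [0.9, -0.2, -0.9]
tcp_pos: [0.5012, 0.0445, 0.3944]
contact_force: [-0.1, -0.4, -0.6]
t 15.65 shift [ 0.0339 -0.0002  0.0863] turn [-0.1   0.01  0.07]
[[298.26504754 242.83858198]
 [298.53524125 234.27217073]
 [261.72901073 345.54714216]
 [335.33523779 345.60719289]
 [297.820226    99.39046575]]
[[298.26568519 257.10038035]
 [298.53454188 247.10491659]
 [261.89447231 357.35529288]
 [335.16843593 357.41695648]
 [297.82386297 117.77005627]]
```

View pics/w3.png

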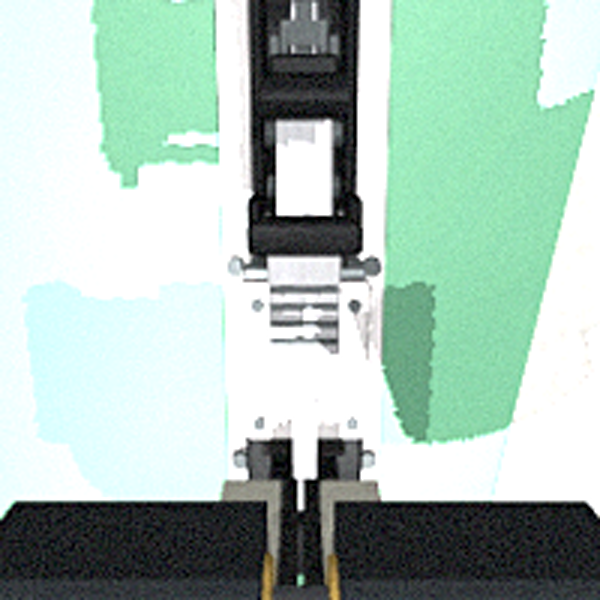

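The nose face is at row 257 and the tab spans rows 257–350 and columns 268–340, so the jaw is about 28 mm forward of where it started. The tab's rear edge is at clamp x of about 0.036. I'll come down on the tab at x of about 0.051, in front of the nose.

```bash
python3 -m pendant '[[[0.02,0.001,0.03,0,0,0,-1],[0.03,0.001,0.06,0,0,0,-1],[0.03,0.001,0.082,0,0,0,-1],[0.03,0.001,0.087,0,0,0,-1],[0.03,0.001,0.087,0,0,0,-1]]]' | egrep 'tcp|contact'
python3 -m pendant '[[[0,0,0.003,0,0,0,-1],[0,0,0.006,0,0,0,-1],[0,0,0.009,0,0,0,-1],[0,0,0.011,0,0,0,-1],[0,0,0.011,0,0,0,-1]]]' | egrep 'tcp|contact'
python3 -c "
from h import *
togo([.051,0,.11])"
```

```text
tcp_pos: [0.5051, 0.0126, 0.3058]
contact_force: [0.2, 0.7, 0.4]
tcp_pos: [0.5051, 0.0133, 0.2952]
contact_force: [0.0, -0.5, 1.3]
t 16.7 shift [-0.0016 -0.0013  0.0071] turn [-0.02  0.01 -0.02]
```

```bash
python3 -m pendant '[[[0,0,0.001,0,0,0,-1],[0,0,0.002,0,0,0,-1],[0,0,0.002,0,0,0,-1]]]' | egrep 'tcp|contact'
python3 -m pendant '[[[0,0,0.001,0,0,0,-1],[0,0,0.002,0,0,0,-1],[0,0,0.002,0,0,0,-1]]]' | egrep 'tcp|contact'
python3 -m pendant '[[[0,0,0.001,0,0,0,-1],[0,0,0.001,0,0,0,-1]]]' | egrep 'tcp|contact'
python3 -m pendant '[[[0,0,0.001,0,0,0,-1],[0,0,0.001,0,0,0,-1]]]' | egrep 'tcp|contact'
```

```text
tcp_pos: [0.5052, 0.0134, 0.2933]
contact_force: [-0.7, 3.0, 3.1]
tcp_pos: [0.5052, 0.0133, 0.2912]
contact_force: [-0.0, 3.2, 3.0]
tcp_pos: [0.5052, 0.0133, 0.2902]
contact_force: [0.1, 3.6, 4.0]
tcp_pos: [0.5052, 0.0132, 0.2892]
contact_force: [0.8, 3.9, 4.4]
```

```bash
python3 -m pendant '[[[0,0,0.001,0,0,0,-1],[0,0,0.001,0,0,0,-1]]]' | egrep 'tcp|contact'
python3 -m pendant '[[[0,0,0.001,0,0,0,-1],[0,0,0.001,0,0,0,-1]]]' | egrep 'tcp|contact'
```

```text
tcp_pos: [0.5052, 0.0132, 0.2883]
contact_force: [-0.4, 3.2, 5.6]
tcp_pos: [0.5053, 0.0131, 0.2878]
contact_force: [-2.5, 2.7, 9.9]
```

```bash
python3 -m pendant '[[[0,0,0.001,0,0,0,-1],[0,0,0.001,0,0,0,-1]]]' | egrep 'tcp|contact'
```

```text
tcp_pos: [0.5054, 0.0131, 0.2873]
contact_force: [-3.4, 3.2, 14.8]
```

The lever is solid at about 15 N. Next I'll slide back towards the nose, easing up slightly because the tab surface rises towards the hinge.

```bash
python3 -m pendant '[[[0,0,0,0,0,0,-1],[0.001,0,0,0,0,0,-1],[0.002,0,-0.0005,0,0,0,-1],[0.003,0,-0.0005,0,0,0,-1]]]' | egrep 'tcp|contact'
python3 -m pendant '[[[0.001,0,0,0,0,0,-1],[0.002,0,0,0,0,0,-1],[0.002,0,0,0,0,0,-1]]]' | egrep 'tcp|contact'
```

```text
tcp_pos: [0.5058, 0.0101, 0.2876]
contact_force: [-2.2, 4.2, 12.2]
tcp_pos: [0.5061, 0.008, 0.2876]
contact_force: [-2.2, 2.6, 12.1]
```

```bash
python3 -m pendant '[[[0.002,0,0,0,0,0,-1],[0.004,0,0,0,0,0,-1],[0.004,0,0,0,0,0,-1]]]' | egrep 'tcp|contact'
python3 -m pendant '[[[0.002,0,0,0,0,0,-1],[0.004,0,0,0,0,0,-1],[0.004,0,0,0,0,0,-1]]]' | egrep 'tcp|contact'
```

```text
tcp_pos: [0.5068, 0.004, 0.2876]
contact_force: [-1.8, 2.9, 12.1]
tcp_pos: [0.5074, 0.0, 0.2876]
contact_force: [-2.0, 2.9, 11.6]
```

Everything is sliding freely: the vertical force holds at 12 N and the drag is about 3 N. I'll continue towards the rear stop.

```bash
python3 -m pendant '[[[0.003,0,0,0,0,0,-1],[0.006,0,0,0,0,0,-1],[0.008,0,0,0,0,0,-1],[0.008,0,0,0,0,0,-1]]]' | egrep 'tcp|contact'
python3 -m pendant '[[[0.003,0,0,0,0,0,-1],[0.006,0,0,0,0,0,-1],[0.008,0,0,0,0,0,-1],[0.008,0,0,0,0,0,-1]]]' | egrep 'tcp|contact'
python3 -c "
from h import *
togo([0,0,.11])"
```

```text
tcp_pos: [0.5086, -0.008, 0.2876]
contact_force: [-0.4, 1.2, 12.2]
tcp_pos: [0.5099, -0.0159, 0.2876]
contact_force: [-1.1, 2.0, 11.7]
t 20.4 shift [ 0.0198 -0.0011 -0.0004] turn [-0.07 -0.04 -0.01]
```

```bash
python3 -m pendant '[[[0.003,0,0,0,0,0,-1],[0.006,0,0,0,0,0,-1],[0.008,0,0,0,0,0,-1],[0.008,0,0,0,0,0,-1]]]' | egrep 'tcp|contact'
python3 -m pendant '[[[0.003,0,0,0,0,0,-1],[0.006,0,0,0,0,0,-1],[0.006,0,0,0,0,0,-1]]]' | egrep 'tcp|contact'
```

```text
tcp_pos: [0.5112, -0.0238, 0.2876]
contact_force: [-1.9, 2.4, 11.8]
tcp_pos: [0.5121, -0.0298, 0.2877]
contact_force: [-1.5, 2.4, 11.5]
```

```bash
python3 -m pendant '[[[0.003,0,0,0,0,0,-1],[0.006,0,0,0,0,0,-1],[0.008,0,0,0,0,0,-1],[0.008,0,0,0,0,0,-1]]]' | egrep 'tcp|contact'
python3 -m pendant '[[[0.003,0,0,0,0,0,-1],[0.006,0,0,0,0,0,-1],[0.006,0,0,0,0,0,-1]]]' | egrep 'tcp|contact'
```

```text
tcp_pos: [0.5134, -0.0376, 0.2877]
contact_force: [-0.6, 2.2, 10.8]
tcp_pos: [0.5143, -0.0436, 0.2877]
contact_force: [-0.7, 1.7, 11.8]
```

```bash
python3 -m pendant '[[[0.002,0,0,0,0,0,-1],[0.004,0,0,0,0,0,-1],[0.006,0,0,0,0,0,-1],[0.006,0,0,0,0,0,-1]]]' | egrep 'tcp|contact'
python3 - <<'E'
from h import *
import cv2
togo([0,0,.11])
im=r.capture("scene");b=im[:,:,::-1].copy();cv2.imwrite("pics/scene4.png",b)
cv2.imwrite("pics/c4.png",cv2.resize(np.clip(b[160:235,165:315]*1.6,0,255).astype('uint8'),(800,400),interpolation=cv2.INTER_CUBIC))
E
```

```text
tcp_pos: [0.5152, -0.0494, 0.2877]
contact_force: [-0.9, 3.0, 11.3]
t 22.2 shift [-0.0142 -0.0011 -0.0005] turn [-0.08 -0.04 -0.01]
```

View pics/c4.png

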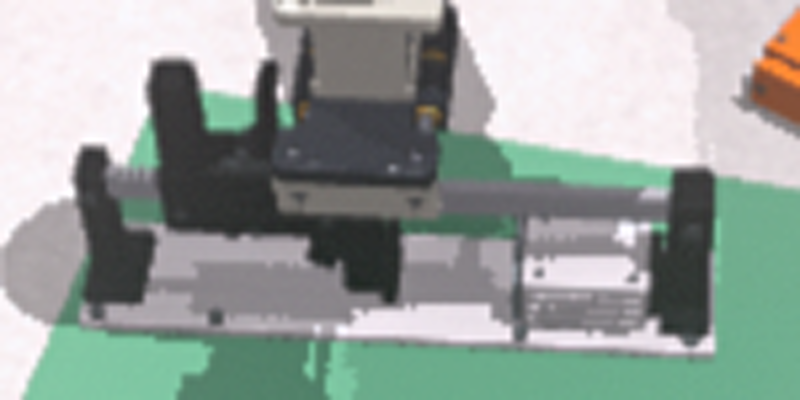

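The box stands by the fixed jaw with its cover home. The sliding body (rear at about column 163) still has room before the rear post (about column 105), so I'll keep sliding until it stops.

```bash
python3 -m pendant '[[[0.003,0,0,0,0,0,-1],[0.006,0,0,0,0,0,-1],[0.008,0,0,0,0,0,-1],[0.008,0,0,0,0,0,-1]]]' | egrep 'tcp|contact'
python3 -m pendant '[[[0.002,0,0,0,0,0,-1],[0.004,0,0,0,0,0,-1],[0.006,0,0,0,0,0,-1],[0.006,0,0,0,0,0,-1]]]' | egrep 'tcp|contact'
```

```text
tcp_pos: [0.5165, -0.0574, 0.2877]
contact_force: [-0.6, 2.0, 11.2]
tcp_pos: [0.5174, -0.0633, 0.2877]
contact_force: [-1.1, 2.7, 11.3]
```

```bash
python3 -m pendant '[[[0.002,0,0,0,0,0,-1],[0.004,0,0,0,0,0,-1],[0.004,0,0,0,0,0,-1]]]' | egrep 'tcp|contact'
python3 -m pendant '[[[0.002,0,0,0,0,0,-1],[0.004,0,0,0,0,0,-1],[0.004,0,0,0,0,0,-1]]]' | egrep 'tcp|contact'
```

```text
tcp_pos: [0.518, -0.0672, 0.2877]
contact_force: [-1.0, 2.1, 11.2]
tcp_pos: [0.5187, -0.0707, 0.2877]
contact_force: [-1.2, 6.4, 12.2]
```

```bash
python3 -m pendant '[[[0.001,0,0,0,0,0,-1],[0.002,0,0,0,0,0,-1],[0.002,0,0,0,0,0,-1]]]' | egrep 'tcp|contact'
python3 -m pendant '[[[0.001,0,0,0,0,0,-1],[0.001,0,0,0,0,0,-1]]]' | egrep 'tcp|contact'
```

```text
tcp_pos: [0.519, -0.0722, 0.2878]
contact_force: [-2.1, 10.7, 14.6]
tcp_pos: [0.5192, -0.073, 0.2879]
contact_force: [-4.1, 11.3, 14.0]
```

```bash
python3 -m pendant '[[[0.001,0,0,0,0,0,-1],[0.002,0,0,0,0,0,-1],[0.002,0,0,0,0,0,-1]]]' | egrep 'tcp|contact'
python3 -m pendant '[[[0.001,0,0,0,0,0,-1],[0.002,0,0,0,0,0,-1],[0.002,0,0,0,0,0,-1]]]' | egrep 'tcp|contact'
python3 - <<'E'
from h import *
import cv2
togo([0,0,.11])
im=r.capture("scene");b=im[:,:,::-1].copy();cv2.imwrite("pics/scene5.png",b)
g0,g1=[cv2.cvtColor(x,cv2.COLOR_BGR2GRAY).astype(np.float32) for x in (cv2.imread("pics/scene4.png"),b)]
t=g0[170:186,192:206]  # handle top
m=cv2.matchTemplate(g1[165:191,172:212],t,cv2.TM_CCOEFF_NORMED);_,v,_,l=cv2.minMaxLoc(m);print(v,l[0]+172-192,l[1]+165-170)
E
```

```text
tcp_pos: [0.5195, -0.0744, 0.2879]
contact_force: [-5.1, 16.7, 15.8]
tcp_pos: [0.5195, -0.075, 0.2879]
contact_force: [-7.4, 28.3, 19.6]
t 24.75 shift [-0.0401 -0.0008 -0.    ] turn [-0.19  0.25 -0.  ]
0.9700608849525452 -7 0
```

It is solid at 28 N against the nose after about 84 mm of travel, with the lever still down, so this is the rear stop. I'll relieve the push, lift straight up so friction doesn't drag the jaw forward, then move clear.

```bash
python3 -m pendant '[[[-0.001,0,0,0,0,0,-1],[-0.002,0,0,0,0,0,-1],[-0.002,0,0,0,0,0,-1]]]' | egrep 'tcp|contact'
python3 -m pendant '[[[0,0,-0.004,0,0,0,-1],[0,0,-0.01,0,0,0,-1],[-0.001,0,-0.02,0,0,0,-1],[-0.002,0,-0.05,0,0,0,-1],[-0.01,0,-0.09,0,0,0,-1]]]' | egrep 'tcp|contact'
python3 -m pendant '[[[0,0,-0.04,0,0,0,-1],[0,0,-0.06,0,0,0,-1],[0,0,-0.06,0,0,0,-1]]]' | egrep 'tcp|contact'
python3 - <<'E'
from h import *
import cv2
g=lambda x:cv2.cvtColor(x,cv2.COLOR_RGB2GRAY).astype(np.float32)
b=r.capture("scene")[:,:,::-1].copy();cv2.imwrite("pics/scene6.png",b)
ps=r.camera_params("scene");up=lambda x:cv2.resize(x,None,fx=4,fy=4,interpolation=cv2.INTER_CUBIC)
# handle (black) and trigger columns near top: row profile vs initial picture
for n in("scene0","scene5","scene6"):
    q=up(g(cv2.imread(f"pics/{n}.png")[:,:,::-1].copy()))
    for row in (178,188): 
        d=q[row*4-2:row*4+3,170*4:250*4].mean(0)<45; e=np.flatnonzero(np.diff(d.astype(int)))/4+170; print(n,row,e)
print(proj(ps,cw(Q,[[x,0,.175] for x in(-.174,-.15,-.139,-.094,-.07)])))
s=r.get_state();print(s['contact_force'],s['time_s'])
E
```

```text
tcp_pos: [0.5195, -0.0743, 0.2879]
contact_force: [-3.5, 15.2, 15.8]
tcp_pos: [0.5163, -0.0667, 0.3751]
contact_force: [0.2, 1.1, 0.4]
tcp_pos: [0.5175, -0.0664, 0.4395]
contact_force: [0.7, -0.0, -0.1]
scene0 178 [206.25 214.5  226.75 229.25]
scene0 188 [207.5  233.75 237.5  243.  ]
scene5 178 [186.25 194.75 205.75 213.   232.75 239.25]
scene5 188 [188.25 206.25 211.25 212.5  218.5  222.25 224.75 226.5  227.5  231.
 234.25 236.75]
scene6 178 [186.25 194.75 205.75 209.5 ]
scene6 188 [188.   210.75 217.25 223.  ]
[[177.70498662 172.53394536]
 [186.33375861 172.91890858]
 [190.29581969 173.09567159]
 [206.55162299 173.82090646]
 [215.25264482 174.20909302]]
[-0.07801655  0.58206914 -1.18425183] 25.95
```

The handle, trigger and nose have all shifted by the same 20 px (about 57 mm behind the start) and stayed there after the lift. So the trigger is at rest and the jaw is holding. The gripper is clear, so I'll hand in.

```bash
python3 -c "
from plant import r
print(r.close_job())"
```

```text
the job is handed in; nothing more can be done
None
```

I pressed the cover home (the trigger went solid at about 17 N), slid the jaw back to what I judged to be its rear stop, and handed the job in at about 26 s; no verdict came back.

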